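# Clear the ink pad and ink the seal

## Robot

A 6-joint arm with a two-finger parallel gripper is mounted at the origin on the work surface. World frame = base frame: x ahead of the robot, y to its left, z up, the work surface at z = 0. Lengths are in m, angles in degrees, forces in N, time in s.
With the tool pointing down it reaches from about 0.275 to 0.975 m from the base axis. Payload 8.4 kg.
Tool frame: the origin (TCP) lies between the finger pads; the fingertips stand 11 mm ahead of it and the grasp point (between the pads) lies 8 mm behind it; z points along the fingers, y is the line along which they close (so a half turn about z gives the same grasp; the last joint's range is limited). The gripper opens to 92 mm and grips with 3 to 60 N. Pads are 20 mm wide; open, the fingers measure 128 mm over their backs; the gripper's body (75 mm by 189 mm) begins 69 mm behind the grasp point.
Start: joints at [63.862, 20.225, 93.587, -0, 66.188, -0.138], TCP at [0.274, 0.562, 0.226] pointing down, gripper open.
Joint ranges: [-150.9, 150.9], [-52.94, 120.26], [3.33, 152.33], [-74.26, 254.26], [0, 154.13], [-172.89, 172.89]. Speed limits (degrees/s): [127.2, 127.2, 159.86, 180, 180, 180].

## Interface

Orientations are given as [roll, pitch, yaw] about the fixed x, y, z axes, in that order (R = Rz(yaw) Ry(pitch) Rx(roll)).
In Python, from rig import r, camera, get_calibration gives the robot as it stands. The module is installed in compiled form; this text tells all that it offers.
- The arm moves only by the tool move_arm, never from a script. Its arguments are lists of equal length, an entry for each row: "jaw": the gripper command: -1 is shut, 1 is fully open, values between are in proportion; "delta_pos": the shift along the tool's x, y, z in mm, a list of three; "roll": the turn about the tool's z in degrees. In form: {"jaw": [jaw, ...], "delta_pos": [[dx, dy, dz], ...], "roll": [roll, ...]}. A call has 1 to 12 rows; each row shifts and turns the commanded pose from where the row before left it, along the tool's axes as they then stand; what a row does not reach is not made up. A row lasts 1/8 s, in which the tool goes at most 62.5 mm and 10.7 degrees, less where a joint would pass 70% of its speed; a pose out of reach is approached as far as the arm can. A call with a gripper value outside its range is refused whole. The fingers move at their own pace and stop on an object; the grip force is fixed at half the most. Time passes only in rows, so rows that do not move let the fingers close. It gives the time, the measured TCP pose, the force, the opening and the grip force at its end, in the units of the state.
- r.observe(): the state, without advancing time (a new reading comes with each control period).
- camera(name): name is "scene" or "top" or "wrist"; returns (picture, depth): 420x560x3 uint8, blue, green, red; 420x560 float32, m along the optical axis (not along the pixel's ray), 0 where there is no reading.
- get_calibration(name): a dict with "K" (3x3 intrinsics, pixels), "cam_to_world" (4x4, takes a point from camera to world coordinates). Camera axes: x right, y down, z forward; pixel columns grow to the right and rows downward; lengths in m; the calibration is good to about 2 mm. A picture is of the moment at which its call begins: read the wrist's pose just before it. get_calibration takes no time and is no camera call; for the wrist camera it gives the pose at the moment of the call.
- r.sign_off(): hands the job in; it is judged then, once.
The state is a dict: "time_s": time; "qpos": joint angles; "qd": joint speeds; "tau": joint torques, N m; "tcp_pos": TCP position; "tcp_rot": TCP orientation; "ft_force": force on the tool from outside, world axes, zero at the start; "ft_torque": the same for the moment, N m; "width": finger opening in m; "grasp_force": force on a finger pad.
Only numpy, scipy, OpenCV 4.12 (cv2) and the standard library are available. Lean on these libraries where they do the work, as an engineer would, in place of code of your own. Each camera call takes 0.05 s, during which the arm holds its last target. There are 200 camera calls.

## Task

Someone has left the stapler lying across the red ink pad. Move the stapler into the grey desk tray so that it lies flat in there on its base, then stand the red-handled stamp upright on the red ink pad, wholly inside the pad's rim, setting it down and not dropping it.

Things in the scene. Friction and masses are not known exactly. Their poses are not given: they have to be found in the camera images.
- red_pad: Open ink pad fixed to the desk: a grey tin 90 x 124 mm (x, y), 14 mm high with a 4 mm wide rim, holding a red pad 82 x 116 mm whose face is 10 mm above the desk (4 mm below the rim). Origin: centre of the underside, z up, long side along y. The stapler starts across it, resting on the rim. A bystander ink pad of the same make has a blue pad.
- stapler: Desk stapler lying on its base: 140 mm long (along its y), black base 36 mm wide (x) and 8 mm high, teal cap 30 mm wide, 132 mm long, from 26 to 50 mm above the underside; about 0.25 kg, balanced at the middle. Origin: centre of the underside, z up. It can be gripped across the 30 mm cap.
- red_stamp: Round hand stamp standing upright, 82 mm tall, about 0.09 kg: wooden foot 38 mm across and 18 mm high, neck 16 mm across, red cylindrical handle 26 mm across from 46 to 82 mm above the underside. Origin: centre of the underside, z up. Two bystander stamps, equal but for blue and black handles, stand beside it.
- tray: Shallow grey open tray fixed to the desk, empty: 240 x 180 mm outside (x, y), 22 mm high, walls and floor 5 mm thick (its inner floor is 5 mm above the desk). Origin: centre of the underside, z up, long side along x.
Not all that is in view belongs to the job. Leave any blue or pink look-alike of the stapler alone.

How it is judged:
By the outcome, as a careful person would: the job done as asked, in the order asked, and still so for the second after the job is handed in, with the robot touching nothing.
It also fails if it takes over 54 s, if anything falls off the work surface, if the arm or the gripper's body presses on something with over 40 N, if the wrist force passes 120 N, or if a joint passes its speed limit or range.

## Working session

There is one attempt and no reset: what is moved stays moved. The work goes in short steps, Python scripts to look and compute and a tool call to move; the robot and the scene stay as the last step left them, time stands still between calls to the robot, and variables do not carry over. Pictures are saved under pics/ and viewed, at most 10 in all, crops included, and the job is handed in when it is done.

Besides the shell and the picture viewer there is one more tool, called after "Emit:" as a command line: name --pt "numbers of a row" for each row, then --argument value for the rest. move_arm: Moves the arm, as the interface text tells. Its arguments: {"type":"object","properties":{"jaw":{"type":"array"},"delta_pos":{"type":"array"},"roll":{"type":"array"}},"required":["jaw","delta_pos","roll"]}

```bash
mkdir -p pics
python3 - <<'E'
from rig import r,camera,get_calibration
import cv2,numpy as np
s=r.observe();print(s)
for n in("top","scene"):
    im,d=camera(n);c=get_calibration(n);cv2.imwrite(f"pics/{n}0.png",im);np.savez(f"{n}0.npz",im=im,d=d,K=c["K"],T=c["cam_to_world"]);print(n,c)
E
```

```text
{'time_s': 0.0, 'qpos': array([ 6.38606926e+01,  2.02632467e+01,  9.36282602e+01, -4.71776204e-04,
        6.61875182e+01, -1.36404136e-01]), 'qd': array([ 0.03738133, -0.04456789,  0.0912159 , -0.07982047,  0.03556816,
        0.01465258]), 'tau': array([ 7.75581757e-04, -5.93831849e+01, -3.34211040e+01,  6.96935551e-02,
        2.34060665e-02, -1.20853156e-04]), 'tcp_pos': array([0.27379319, 0.56131114, 0.22486149]), 'tcp_rot': array([-1.79920974e+02,  2.43215682e-04,  1.53997288e+02]), 'ft_force': array([-0.3186832 , -0.45820582,  0.16636969]), 'ft_torque': array([-0.00089878, -0.03654816,  0.04710063]), 'grasp_force': 0.0, 'width': 0.09205325853623206}
top {'K': array([[448.31639547,   0.        , 279.11260337],
       [  0.        , 448.31639547, 205.74953368],
       [  0.        ,   0.        ,   1.        ]]), 'cam_to_world': array([[ 9.82280073e-03, -9.96651671e-01,  8.11724061e-02,
         3.63306379e-01],
       [-9.99950417e-01, -9.92316689e-03, -8.33130163e-04,
         8.63209578e-03],
       [ 1.63582790e-03, -8.11601977e-02, -9.96699727e-01,
         1.08112394e+00],
       [ 0.00000000e+00,  0.00000000e+00,  0.00000000e+00,
         1.00000000e+00]])}
scene {'K': array([[450.01581989,   0.        , 283.28566229],
       [  0.        , 450.01581989, 205.98547032],
       [  0.        ,   0.        ,   1.        ]]), 'cam_to_world': array([[ 0.41845997,  0.6875346 , -0.59345382,  1.0228316 ],
       [ 0.90818588, -0.30994484,  0.28130518, -0.26887853],
       [ 0.0094691 , -0.65668133, -0.75410872,  0.79467291],
       [ 0.        ,  0.        ,  0.        ,  1.        ]])}
```

View pics/top0.png

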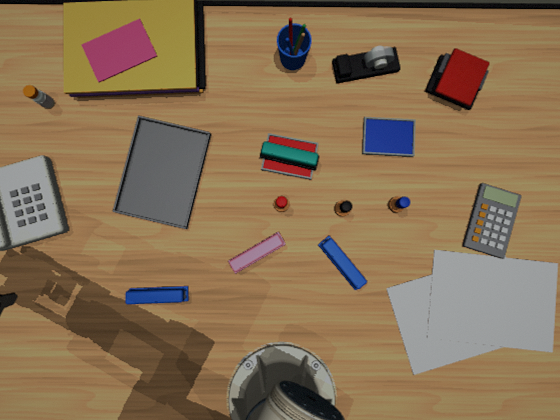

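View pics/scene0.png

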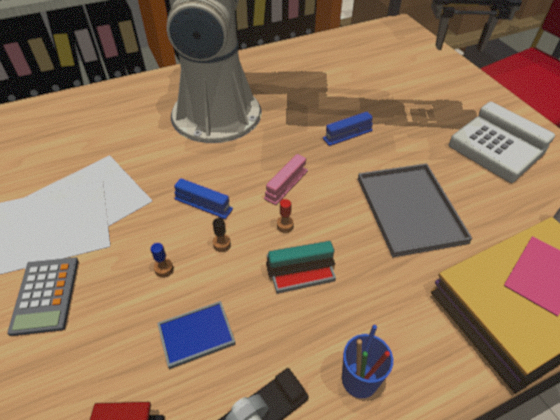

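The top view shows the stapler (teal, 290,154) across the red pad (290,157), the tray (163,172) and the red stamp (282,203). The scene view shows the same objects at (300,260), (412,208) and (286,214), with nothing standing in the tray.

```bash
cat > h.py <<'E'
import numpy as np,cv2
def ray(px,K,T,z):
    px=np.asarray(px,float).reshape(-1,2)
    d=np.c_[(px-[K[0,2],K[1,2]])/[K[0,0],K[1,1]],np.ones(len(px))]@T[:3,:3].T
    o=T[:3,3]; return o+d*((z-o[2])/d[:,2])[:,None]
def pts(m,d,K,T):
    v,u=np.nonzero(m&(d>0));Z=d[v,u]
    return np.c_[(u-K[0,2])*Z/K[0,0],(v-K[1,2])*Z/K[1,1],Z]@T[:3,:3].T+T[:3,3]
def hue(im,lo,hi,s=110,v=40):
    h=cv2.cvtColor(im,cv2.COLOR_BGR2HSV); H=h[...,0].astype(int)
    hh=((H>=lo)&(H<=hi)) if lo<=hi else ((H>=lo)|(H<=hi))
    return hh&(h[...,1]>s)&(h[...,2]>v)
def box(m,roi):
    o=np.zeros_like(m);x0,y0,x1,y1=roi;o[y0:y1,x0:x1]=m[y0:y1,x0:x1];return o
def rect(P):
    (c,s,a)=cv2.minAreaRect((P[:,:2]*1000).astype(np.float32))
    return "c=%s size=%s ang=%.1f"%(np.round(c,1),np.round(s,1),a)
E
python3 - <<'E'
from h import *
for n,rs,rp,rst,rt in (("top",(250,130,330,185),(250,125,330,190),(265,190,300,215),(105,110,220,235)),("scene",(260,235,345,285),(260,235,345,300),(270,190,300,235),(350,155,480,260))):
    z=np.load(n+"0.npz");im,d,K,T=[z[k] for k in("im","d","K","T")]
    m=box(hue(im,78,98),rs);P=pts(m,d,K,T);print(n,"teal n",len(P),"z pct",np.percentile(P[:,2],[5,50,95]))
    top=P[P[:,2]>0.058];print(" captop",rect(top))
    m=box(hue(im,172,8,120),rp);v,u=np.nonzero(m);print(" red z",np.percentile(pts(m,d,K,T)[:,2],[5,50,95]));print(" pad red",rect(ray(np.c_[u,v],K,T,.010)))
    m=box(hue(im,172,8,120),rst);P=pts(m,d,K,T);print(" stamp z",np.percentile(P[:,2],[5,50,95]),"mean top",P[P[:,2]>.078].mean(0)*1000, rect(P[P[:,2]>.078]))
    h=cv2.cvtColor(im,cv2.COLOR_BGR2HSV);m=box((h[...,1]<70),rt).astype(np.uint8)
    m=(cv2.connectedComponents(m)[1]);l=np.bincount(m[m>0]).argmax();v,u=np.nonzero(m==l);P=pts(m==l,d,K,T);print(" tray",rect(P),np.percentile(P[:,2],[5,50,99]))
E
```

```text
top teal n 695 z pct [0.05875374 0.06311197 0.06649864]
 captop c=[568.7 -14.8] size=[130.9  28.3] ang=77.0
 red z [0.00666483 0.00983151 0.01332686]
 pad red c=[572.6 -15.8] size=[115.1  80.9] ang=79.5
 stamp z [0.05915104 0.08084533 0.08425165] mean top [455.30993135   3.01719527  81.28318492] c=[455.5   3.6] size=[22.5 22.5] ang=0.1
 tray c=[530.6 293.9] size=[190.6 240.2] ang=77.2 [0.00114234 0.00472147 0.02350996]
scene teal n 699 z pct [0.06073658 0.06416026 0.06639343]
 captop c=[569.8 -15.1] size=[126.3  27. ] ang=77.4
 red z [0.00843626 0.01053143 0.01303645]
 pad red c=[594.3 -17.8] size=[114.6  28.7] ang=78.8
 stamp z [0.0518505  0.07725356 0.08369207] mean top [455.96495198   3.55582536  82.05892392] c=[454.9   4.2] size=[21.2 22.4] ang=65.4
 tray c=[528.8 291.2] size=[180.3 241.4] ang=77.2 [0.00350339 0.00626498 0.02387213]
```

Emit:
move_arm --jaw '[1,1,1,1,1,1,1,1,1]' --pt "0 0 0" --pt "0 0 0" --pt "0 0 0" --pt "0 0 0" --pt "0 0 0" --pt "0 0 0" --pt "0 0 0" --pt "0 0 0" --pt "0 0 0" --roll '[9.6,9.6,9.6,9.6,9.6,9.6,9.6,9.6,0]'

```text
time_s: 1.23
tcp_pos: [0.2739, 0.5615, 0.2252]
tcp_rot: [-180.0, 0.0, 77.3]
ft_force: [0.6, -0.3, 0.3]
width: 0.092
grasp_force: 0.0
```

```bash
cat > go.py <<'E'
import sys,numpy as np
from rig import r
from scipy.spatial.transform import Rotation as R
s=r.observe();Rm=R.from_euler("xyz",s["tcp_rot"],degrees=True).as_matrix()
t=np.array(eval(sys.argv[1]))
print("t",s["time_s"],"tcp",s["tcp_pos"].round(4),s["tcp_rot"].round(2),"q",s["qpos"].round(1),"F",s["ft_force"].round(1),"w",round(s["width"],4),"g",round(float(s["grasp_force"]),1))
print("delta tool mm",((t-s["tcp_pos"])@Rm*1000).round(1),"y-dir",np.degrees(np.arctan2(Rm[1,1],Rm[0,1])).round(2))
E
python3 go.py "[.569,-.015,.225]"
```

```text
t 1.225 tcp [0.2739 0.5615 0.2252] [-1.7999e+02  4.0000e-02  7.7270e+01] q [63.9 20.2 93.6 -0.  66.2 76.6] F [ 0.6 -0.3  0.3] w 0.092 g 0.0
delta tool mm [-497.3  414.9    0.5] y-dir -12.73
```

Emit:
move_arm --jaw '[1,1,1,1,1,1,1,1,1,1,1,1]' --pt "-45 37.7 0" --pt "-45 37.7 0" --pt "-45 37.7 0" --pt "-45 37.7 0" --pt "-45 37.7 0" --pt "-45 37.7 0" --pt "-45 37.7 0" --pt "-45 37.7 0" --pt "-45 37.7 0" --pt "-45 37.7 0" --pt "-47 38 0" --pt "0 0 0" --roll '[0,0,0,0,0,0,0,0,0,0,0,0]'

```text
time_s: 2.72
tcp_pos: [0.5699, -0.0184, 0.2253]
tcp_rot: [180.0, 0.0, 77.2]
ft_force: [0.2, 0.2, 1.5]
width: 0.092
grasp_force: 0.0
```

```bash
python3 go.py "[.569,-.015,.044]"
python3 - <<'E'
from rig import r,camera,get_calibration
from h import *
c=get_calibration("wrist");im,d=camera("wrist");cv2.imwrite("pics/w1.png",im);K,T=c["K"],c["cam_to_world"]
P=pts(hue(im,78,98),d,K,T);print(len(P),np.percentile(P[:,2],[5,50,95]),rect(P[(P[:,2]>.058)&(P[:,2]<.07)]))
E
```

```text
t 2.725 tcp [ 0.5699 -0.0184  0.2253] [1.7996e+02 3.0000e-02 7.7200e+01] q [ -2.   15.4 100.5  -0.   64.1  10.8] F [0.2 0.2 1.5] w 0.092 g 0.0
delta tool mm [  3.2  -1.7 181.3] y-dir -12.8
3544 [0.06015547 0.06331828 0.06469023] c=[696.1 -42.9] size=[128.2 294.1] ang=76.8
```

View pics/w1.png

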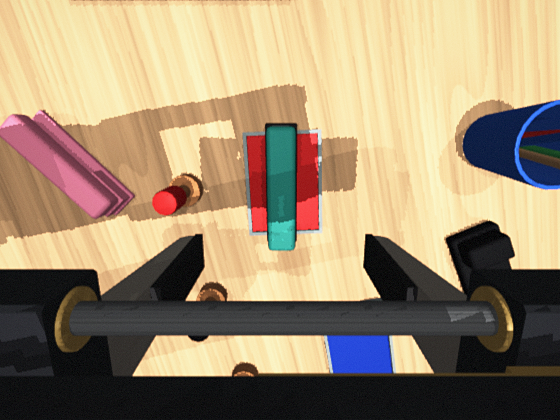

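The wrist view shows the teal stapler at (282,187), aligned with the jaws, over the red pad. The red stamp is at (165,203), and the cup at (515,145) is well clear.

Run:
```python
from rig import r,camera,get_calibration
from h import *
c=get_calibration("wrist");im,d=camera("wrist");K,T=c["K"],c["cam_to_world"]
P=pts(box(hue(im,78,98),(240,110,330,255)),d,K,T);print("cap",rect(P[(P[:,2]>.058)&(P[:,2]<.07)]))
m=box(hue(im,172,8,120),(235,110,330,255));v,u=np.nonzero(m);print("pad",rect(ray(np.c_[u,v],K,T,.010)))
P=pts(box(hue(im,172,8,120),(140,170,200,230)),d,K,T);print("stamp",rect(P[P[:,2]>.078]))
```

```text
cap c=[567.7 -13.2] size=[128.6  29.6] ang=77.2
pad c=[570.3 -14.7] size=[115.7  82.1] ang=79.3
stamp c=[454.2   4.1] size=[23.9 24.5] ang=47.3
```

Emit:
move_arm --jaw '[1,1,1,1,1,1,1,-1,-1,-1,-1,-1]' --pt "4 -2.3 40" --pt "0 0 40" --pt "0 0 40" --pt "0 0 33" --pt "0 0 20" --pt "0 0 10" --pt "0 0 0" --pt "0 0 0" --pt "0 0 0" --pt "0 0 0" --pt "0 0 0" --pt "0 0 0" --roll '[0,0,0,0,0,0,0,0,0,0,0,0]'

```text
time_s: 4.32
tcp_pos: [0.5672, -0.0105, 0.0427]
tcp_rot: [180.0, -0.0, 77.2]
ft_force: [-0.6, 0.4, -0.5]
width: 0.0441
grasp_force: 0.0
```

```bash
python3 go.py "[.5295,.292,.12]"
```

```text
t 4.325 tcp [ 0.5672 -0.0105  0.0427] [179.99  -0.    77.2 ] q [ -1.2  28.7 108.3  -0.   43.   11.6] F [-0.6  0.4 -0.5] w 0.0441 g 0.0
delta tool mm [ 286.6 -103.8  -77.3] y-dir -12.8
```

Emit:
move_arm --jaw '[-1,-1,-1,-1,-1,-1,-1,-1]' --pt "-3 0 0" --pt "0 0 0" --pt "0 0 0" --pt "0 0 0" --pt "0 0 0" --pt "0 0 0" --pt "0 0 -20" --pt "0 0 -20" --roll '[0,0,0,0,0,0,0,0]'

```text
time_s: 5.32
tcp_pos: [0.5653, -0.0131, 0.0823]
tcp_rot: [-179.8, 0.0, 77.2]
ft_force: [0.4, 0.6, -2.3]
width: 0.0294
grasp_force: 30.0
```

```bash
python3 go.py "[.5295,.292,.12]"
```

```text
t 5.325 tcp [ 0.5653 -0.0131  0.0823] [-1.7984e+02  1.0000e-02  7.7200e+01] q [ -1.5  25.2 107.4   0.   47.6  11.3] F [ 0.4  0.6 -2.3] w 0.0294 g 30.0
delta tool mm [ 289.5 -102.6  -37.5] y-dir -12.8
```

Emit:
move_arm --jaw '[-1,-1,-1,-1,-1,-1,-1,-1,-1,-1,-1,-1]' --pt "0 0 -20" --pt "0 0 -20" --pt "20 -8 0" --pt "36 -13 0" --pt "36 -13 0" --pt "36 -13 0" --pt "36 -13 0" --pt "36 -13 0" --pt "36 -13 0" --pt "34 -11 0" --pt "20 -6 0" --pt "0 0 0" --roll '[0,0,0,0,0,0,0,0,0,0,0,0]'

```text
time_s: 6.82
tcp_pos: [0.5298, 0.2931, 0.1222]
tcp_rot: [-180.0, 0.0, 77.3]
ft_force: [-0.3, -0.1, -2.3]
width: 0.0298
grasp_force: 30.0
```

Emit:
move_arm --jaw '[-1,-1]' --pt "0 0 0" --pt "0 0 0" --roll '[0,0]'

```text
time_s: 7.08
tcp_pos: [0.5304, 0.2911, 0.1225]
tcp_rot: [-180.0, 0.0, 77.1]
ft_force: [-0.0, -0.7, -1.7]
width: 0.0296
grasp_force: 30.0
```

```bash
python3 go.py "[.5295,.292,.034]"
python3 - <<'E'
from rig import camera,get_calibration
from h import *
c=get_calibration("scene");im,d=camera("scene");K,T=c["K"],c["cam_to_world"];cv2.imwrite("pics/s2.png",im)
c=get_calibration("top");im2,d=camera("top");m=box(hue(im2,172,8,120),(250,125,330,190));v,u=np.nonzero(m);print("pad",rect(ray(np.c_[u,v],c["K"],c["cam_to_world"],.010)))
m=box(hue(im,172,8,120),(255,235,345,300));v,u=np.nonzero(m);print("pad scene",rect(ray(np.c_[u,v],K,T,.010)))
E
```

```text
t 7.075 tcp [0.5304 0.2911 0.1225] [-1.7998e+02  3.0000e-02  7.7140e+01] q [ 28.6  25.  101.   -0.   54.   41.5] F [-0.  -0.7 -1.7] w 0.0296 g 30.0
delta tool mm [ 0.7 -1.1 88.5] y-dir -12.86
pad c=[572.6 -15.7] size=[114.9  80.8] ang=79.5
pad scene c=[569. -13.] size=[114.9  79.4] ang=79.4
```

View pics/s2.png

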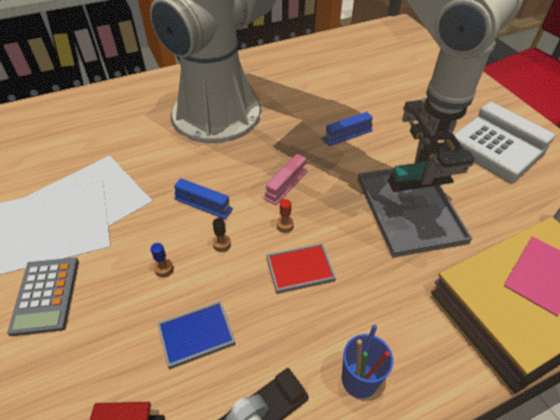

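The stapler is held level over the tray (430,175), and the red pad is clear at (300,267).

Emit:
move_arm --jaw '[-1,-1,-1,-1,-1,-1,-1,-1,-1,-1,-1]' --pt "0 -1 20" --pt "0 0 20" --pt "0 0 18" --pt "0 0 10" --pt "0 0 6" --pt "0 0 4" --pt "0 0 3" --pt "0 0 3" --pt "0 0 2" --pt "0 0 1.5" --pt "0 0 0" --roll '[0,0,0,0,0,0,0,0,0,0,0]'

```text
time_s: 8.55
tcp_pos: [0.5293, 0.2924, 0.035]
tcp_rot: [-180.0, 0.0, 77.2]
ft_force: [0.2, 0.5, -2.1]
width: 0.0297
grasp_force: 30.0
```

Emit:
move_arm --jaw '[-1,-1,-1]' --pt "0 0 1" --pt "0 0 0.5" --pt "0 0 0" --roll '[0,0,0]'

```text
time_s: 8.93
tcp_pos: [0.5294, 0.2925, 0.0337]
tcp_rot: [180.0, -0.0, 77.2]
ft_force: [-0.2, 0.3, -0.4]
width: 0.0294
grasp_force: 30.0
```

Emit:
move_arm --jaw '[-0.2,0,0,0,0,0,0,0,0,0]' --pt "0 0 0" --pt "0 0 0" --pt "0 0 0" --pt "0 0 -10" --pt "0 0 -25" --pt "0 0 -40" --pt "0 0 -40" --pt "0 0 -40" --pt "0 0 0" --pt "0 0 0" --roll '[0,0,0,0,0,0,0,0,0,0]'

```text
time_s: 10.18
tcp_pos: [0.529, 0.2923, 0.1885]
tcp_rot: [-180.0, 0.0, 77.2]
ft_force: [-0.8, -0.2, -0.6]
width: 0.0459
grasp_force: 0.0
```

```bash
python3 go.py "[.4547,.0038,.190]"
python3 - <<'E'
from rig import camera,get_calibration
from h import *
c=get_calibration("wrist");im,d=camera("wrist");cv2.imwrite("pics/w3.png",im)
for n,roi in(("top",(105,110,220,235)),("scene",(350,155,480,260))):
    c=get_calibration(n);im,d=camera(n);P=pts(box(hue(im,78,98),roi),d,c["K"],c["cam_to_world"]);print(n,len(P),P[:,2].min(),P[:,2].max(),rect(P))
E
```

```text
t 10.175 tcp [0.529  0.2923 0.1885] [-180.     0.    77.2] q [28.8 20.5 98.2 -0.  61.2 41.6] F [-0.8 -0.2 -0.6] w 0.0459 g 0.0
delta tool mm [-297.8   -8.6   -1.5] y-dir -12.8
top 611 0.038213883545065164 0.5539502002885497 c=[515.7 253.4] size=[189.2  47.5] ang=64.1
scene 422 0.03798162458706378 0.05898747244208857 c=[531.6 289.9] size=[125.5  26.1] ang=77.3
```

View pics/w3.png

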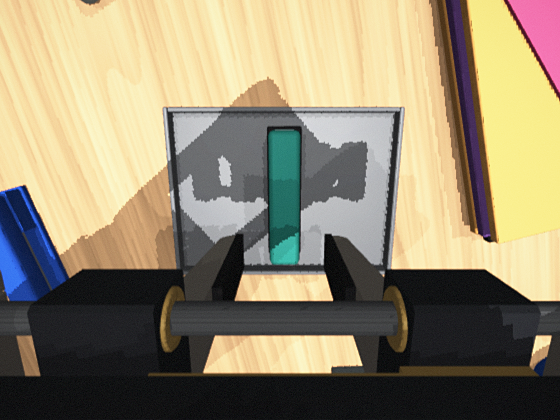

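The stapler lies flat and centred in the tray (284,195), clear of its walls. Next is the stamp.

Emit:
move_arm --jaw '[0,0,0,0,0,0,0,0,0,0]' --pt "-30 -1 0" --pt "-45 -1 0" --pt "-45 -1 0" --pt "-45 -1 0" --pt "-45 -1 0" --pt "-45 -1.6 0" --pt "-30 -1 0" --pt "-12.8 -1 0" --pt "0 0 0" --pt "0 0 0" --roll '[0,0,0,0,0,0,0,0,0,0]'

```text
time_s: 11.58
tcp_pos: [0.4553, 0.0047, 0.1884]
tcp_rot: [-180.0, -0.0, 77.2]
ft_force: [0.3, 0.0, 0.5]
width: 0.046
grasp_force: 0.0
```

```bash
python3 go.py "[.4547,.0038,.058]"
python3 - <<'E'
from rig import camera,get_calibration
from h import *
c=get_calibration("wrist");im,d=camera("wrist");cv2.imwrite("pics/w4.png",im);K,T=c["K"],c["cam_to_world"]
P=pts(hue(im,172,8,120),d,K,T);P=P[(P[:,2]>.077)&(P[:,2]<.09)];P=P[np.hypot(P[:,0]-.455,P[:,1]-.004)<.04];print("stamp",len(P),rect(P))
E
```

```text
t 11.575 tcp [0.4553 0.0047 0.1884] [-1.7999e+02 -1.0000e-02  7.7220e+01] q [  0.4   7.5 115.8   0.   56.7  13.2] F [0.3 0.  0.5] w 0.046 g 0.0
delta tool mm [ -1.1  -0.4 130.4] y-dir -12.78
stamp 619 c=[454.2   5. ] size=[24.1 23.6] ang=35.6
```

View pics/w4.png

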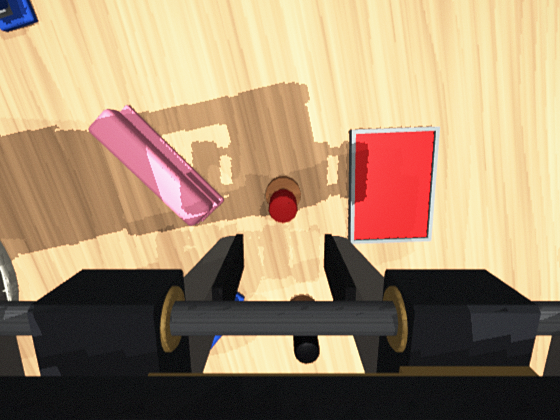

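The red stamp (283,205) is centred between the fingers, and the pink stapler (160,165) is clear of them.

Emit:
move_arm --jaw '[0,0,0,0,0,0,-1,-1,-1,-1,-1,-1]' --pt "0 -0.7 30" --pt "0 0 35" --pt "0 0 35" --pt "0 0 20" --pt "0 0 10" --pt "0 0 0" --pt "0 0 0" --pt "0 0 0" --pt "0 0 0" --pt "0 0 0" --pt "0 0 0" --pt "0 0 0" --roll '[0,0,0,0,0,0,0,0,0,0,0,0]'

```text
time_s: 13.12
tcp_pos: [0.4548, 0.0041, 0.0592]
tcp_rot: [179.9, -0.0, 77.2]
ft_force: [-1.1, -0.3, 7.0]
width: 0.0255
grasp_force: 30.0
```

```bash
python3 go.py "[.5705,-.0145,.108]"
```

```text
t 13.125 tcp [0.4548 0.0041 0.0592] [ 1.7994e+02 -2.0000e-02  7.7190e+01] q [  0.3  19.5 121.6   0.   38.8  13.1] F [-1.1 -0.3  7. ] w 0.0255 g 30.0
delta tool mm [  7.5 117.  -48.7] y-dir -12.81
```

Emit:
move_arm --jaw '[-1,-1,-1,-1,-1,-1,-1,-1,-1,-1,-1]' --pt "0 0 -8" --pt "0 0 -20" --pt "0 0 -22" --pt "0 10 0" --pt "2 22 0" --pt "2 26 0" --pt "2 26 0" --pt "1.5 22 0" --pt "0 11 0" --pt "0 0 0" --pt "0 0 0" --roll '[0,0,0,0,0,0,0,0,0,0,0]'

```text
time_s: 14.5
tcp_pos: [0.5691, -0.0145, 0.1081]
tcp_rot: [-179.9, 0.0, 77.2]
ft_force: [-0.5, 0.4, -1.1]
width: 0.0255
grasp_force: 30.0
```

```bash
python3 go.py "[.5705,-.0145,.069]"
python3 - <<'E'
from rig import camera,get_calibration
import cv2
im,d=camera("scene");cv2.imwrite("pics/s5.png",cv2.resize(im[140:320,200:400],None,fx=3,fy=3))
E
```

```text
t 14.5 tcp [ 0.5691 -0.0145  0.1081] [-1.7992e+02  2.0000e-02  7.7200e+01] q [ -1.6  23.3 106.1  -0.   50.7  11.2] F [-0.5  0.4 -1.1] w 0.0255 g 30.0
delta tool mm [ 0.3  1.5 39.1] y-dir -12.8
```

View pics/s5.png

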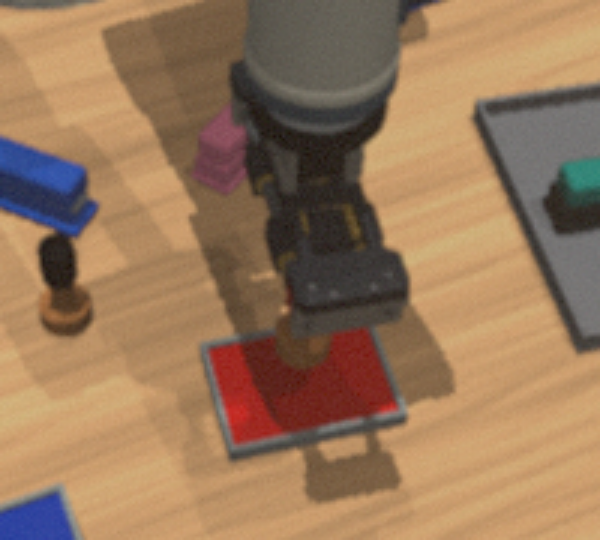

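The stamp hangs upright over the pad, with its foot at about (305,345) in the crop. I'll lower it slowly.

Emit:
move_arm --jaw '[-1,-1,-1,-1,-1,-1,-1,-1,-1,-1]' --pt "0 1.5 10" --pt "0 0 10" --pt "0 0 6" --pt "0 0 4" --pt "0 0 3" --pt "0 0 2" --pt "0 0 1.5" --pt "0 0 1" --pt "0 0 0" --pt "0 0 0" --roll '[0,0,0,0,0,0,0,0,0,0]'

```text
time_s: 15.8
tcp_pos: [0.5716, -0.0148, 0.0711]
tcp_rot: [180.0, -0.0, 77.2]
ft_force: [-0.2, 0.1, -1.5]
width: 0.0256
grasp_force: 30.0
```

Emit:
move_arm --jaw '[-1,-1,-1,-1,-1,-1]' --pt "0 0 0.7" --pt "0 0 0.6" --pt "0 0 0.5" --pt "0 0 0.3" --pt "0 0 0" --pt "0 0 0" --roll '[0,0,0,0,0,0]'

```text
time_s: 16.55
tcp_pos: [0.5716, -0.0148, 0.0693]
tcp_rot: [180.0, -0.0, 77.2]
ft_force: [-2.4, 0.6, 6.0]
width: 0.0254
grasp_force: 30.0
```

Emit:
move_arm --jaw '[-0.3,-0.2,-0.1,0,0,0,0,0,0,0,0]' --pt "0 0 0" --pt "0 0 0" --pt "0 0 0" --pt "0 0 0" --pt "0 0 -8" --pt "0 0 -20" --pt "0 0 -30" --pt "0 0 -40" --pt "0 0 -40" --pt "0 0 0" --pt "0 0 0" --roll '[0,0,0,0,0,0,0,0,0,0,0]'

```text
time_s: 17.92
tcp_pos: [0.5712, -0.0148, 0.2068]
tcp_rot: [-180.0, 0.0, 77.2]
ft_force: [-0.3, -0.2, -0.4]
width: 0.046
grasp_force: 0.0
```

```bash
python3 go.py "[.5705,-.0145,.2]"
python3 - <<'E'
from rig import camera,get_calibration
from h import *
c=get_calibration("wrist");a,d=camera("wrist");P=pts(hue(a,172,8,120),d,c["K"],c["cam_to_world"]);P=P[(P[:,2]>.08)&(P[:,2]<.1)];P=P[np.hypot(P[:,0]-.57,P[:,1]+.0145)<.05];print(len(P),P[:,2].mean() if len(P) else 0,rect(P))
b,d=camera("scene")
cv2.imwrite("pics/f6.png",np.hstack([a[90:390,120:520],cv2.resize(b[150:300,230:430],(400,300))]))
E
```

```text
t 17.925 tcp [ 0.5712 -0.0148  0.2068] [-179.99    0.     77.2 ] q [ -1.6  16.6 101.4  -0.   62.1  11.2] F [-0.3 -0.2 -0.4] w 0.046 g 0.0
delta tool mm [ 0.1 -0.7  6.8] y-dir -12.8
647 0.09064530380227788 c=[570.7 -14.6] size=[24.5 24.4] ang=76.7
```

View pics/f6.png

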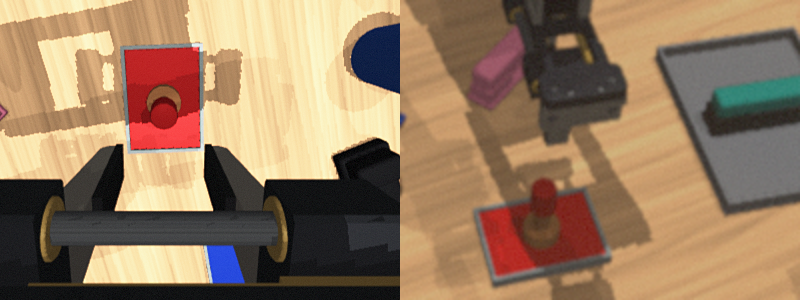

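The stamp stands upright at the pad's centre: its handle is at (163,112) in the left panel and its top is about 91 mm above the desk. The stapler lies in the tray at right (760,100), and the gripper is clear of both.

```bash
python3 -c "
from rig import r;print(r.sign_off())"
```

```text
the job is handed in; nothing more can be done
None
```

The job is handed in at about 18 s of the 54 s allowed: the stapler lies flat on its base in the grey tray, and the red-handled stamp was set down upright at the centre of the red ink pad, inside its rim.

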